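# Clip the stroke collar onto the piston rod

### The job

The bronze valve body stands between the stroke collar and the upright piston rod: first stand it upright on the floor of the half-open drawer and let go of it. Then push the collar, flat along the bench with its mouth leading, onto the rod until its sprung orange jaws snap shut round it and the rod is fully home. Leave the blue wiper ring, the nut, the bottle and the red seals where they are.

Things in the scene. Friction and masses are not known exactly. Their poses are not given: they have to be found in the camera images.
- rod: Fixed bright piston rod standing upright on the bench, diameter 30 mm up to 72 mm height, then a 20 mm diameter dark stub to 85 mm. A flat gland disc is painted round its foot. Origin: rod axis at bench level; z up (its yaw has no meaning).
- collar: Loose stroke collar lying flat, 0.44 kg, 123 x 80 x 30 mm high: aluminium hub block (x -75 to -30, y +-40 mm), black stop pad (to x -15.5), two orange sprung jaws. Mouth opens to +x: flare ends at x 48 (52 mm apart), lips at x 14 (16 mm apart). The rod forces them open with 10 to 18 N of push. Origin: underside, seat centre, where the rod axis lies when clipped on; z up.
- collar_back (a point): Centre of the hub's flat back face (80 mm wide, 30 mm high), 75 mm behind the seat centre, 15 mm up: the place to push, steadily with two spread fingertips. Axes as the collar's.
- jaw_left (a joint): Angle of the jaw on the collar's +y side, rad: 0 closed, grows as it opens, about 0.13 when the rod passes; hinge at x = -40, y = +14 mm.
- jaw_right (a joint): The same for the jaw on the -y side (hinge at x = -40, y = -14 mm).
- valve: Loose bronze valve body, 0.6 kg, a block 70 mm long (x), 42 mm wide (y), 54 mm high, with a brass knob 26 mm across and 6 mm high on top. Origin: centre of its underside, z up.
- drawer: Fixed galvanized drawer (does not slide) half out from under a stainless ledge. Origin: underside, at bench level; +x points in under the ledge. Floor top z 4 mm; open space x -94 to +70, y -125 to +125 mm; walls 55 mm high, front panel 60, bar handle out to x -137. Ledge x 70 to 250, its top z 85, underside 75 mm. The +y half is free.
- seals: Loose set of three red rod seals, 68 mm across, on a black spindle (72 mm foot, 57 mm high) standing in the drawer. Bystander. Origin: centre of its underside.
- wiper: Loose blue wiper ring lying flat, 76 mm outside, 52 mm inside, 14 mm high. Bystander. Origin: centre of its underside.
- nut: Loose zinc-plated hexagon nut, 55 mm across flats, 64 mm across corners, 32 mm high. Bystander. Origin: centre of its underside.
- lube: Loose white bottle with red cap, 54 mm across, 125 mm high, standing. Bystander. Origin: centre of its underside.
Mind the look-alikes: they are no part of the job. Leave any pink or turquoise look-alike of the valve alone.

How it is judged (in metres and radians):
On the way, in this order (a step that is already met when the one before it is completed fails the run):
1. the valve body stands upright on the drawer floor, let go (x of valve in the frame of drawer between -0.09 and 0.09 m and y of valve in the frame of drawer between -0.12 and 0.12 m and z of valve in the frame of drawer below 0.01 m and angle between valve's own z axis and vertical below 0.15 rad and linear speed of valve below 0.02 m/s and contact force between the fingers and valve below 0.1 N), for 0.2 s.
2. the collar is clipped onto the rod, flat on the bench (horizontal distance between collar and rod below 0.005 m and height (world z) of collar below 0.004 m and angle between collar's own z axis and vertical below 0.06 rad and value of joint each of jaw_left, jaw_right below 0.08 rad and linear speed of collar below 0.02 m/s), for 0.2 s.
At the end, for the whole second after the job is handed in: The valve body stands upright (0.15 rad) at rest on the drawer floor, centre within 90 mm in x and 120 mm in y of the drawer origin; the collar lies flat on the bench (4 mm, 0.06 rad), seat centre within 5 mm of the rod axis, both jaws under 0.08 rad, at rest (all of step 1 and all of step 2); the robot touches nothing.
It fails at once if the blue wiper ring is moved more than 20 mm or tipped (distance of wiper from where it was at the start of the episode above 0.02 m or angle between wiper's own z axis and vertical above 0.3 rad).
It fails at once if the tie rod nut is moved more than 20 mm or tipped (distance of nut from where it was at the start of the episode above 0.02 m or angle between nut's own z axis and vertical above 0.3 rad).
It fails at once if the lubricant bottle is moved more than 20 mm or tipped (distance of lube from where it was at the start of the episode above 0.02 m or angle between lube's own z axis and vertical above 0.3 rad).
It fails at once if the set of red seals is moved more than 20 mm or tipped (distance of seals from where it was at the start of the episode above 0.02 m or angle between seals's own z axis and vertical above 0.3 rad).
It also fails if it takes over 70 s, if anything falls off the work surface, if the arm or the gripper's body presses on something with over 40 N, if the wrist force passes 120 N, or if a joint passes its speed limit or range.

### The arm

A 6-joint arm with a two-finger parallel gripper is mounted at the origin on the work surface. World frame = base frame: x ahead of the robot, y to its left, z up, the work surface at z = 0. Lengths are in m, angles in degrees, forces in N, time in s.
With the tool pointing down it reaches from about 0.35 to 0.875 m from the base axis. Payload 4.2 kg.
Tool frame: the origin (TCP) lies on the centre line of the jaws, within the pads' length; the fingertips stand 17 mm ahead of it and the grasp point (between the pads) lies 2 mm behind it; z points along the fingers, y is the direction in which the jaws open and shut (so a half turn about z gives the same grasp; the last joint's range is limited). The gripper opens to 87 mm and grips with 3 to 60 N. Pads are 19 mm wide; open, the fingers measure 117 mm over their backs; the gripper's body (75 mm by 190 mm) begins 51 mm behind the grasp point.
Start: joints at [-54.683, 22.042, 0.453, 0, -68.411, -14.817], TCP at [0.219, -0.585, 0.24] pointing down, gripper open.
Joint ranges: [-179.83, 179.83], [-69.29, 118.12], [-61.27, 80.66], [-181.25, 117.63], [-171.15, -9.14], [-177.46, 177.46]. Speed limits (degrees/s): [159.86, 159.86, 180, 180, 180, 180].

### API

Orientations are given as a 3x3 rotation matrix whose columns are the frame's x, y, z axes.
In Python, from station import * gives the robot as it stands.
- The arm moves only by the tool play_rows, never from a script. Its argument "targets" is a list that holds one entry, the list of rows, each a list of 5 numbers: the closure, from 0 (fully open) to 1 (shut), then the shift along the world's x, y, z in m, then the turn about the world's z in rad. In form: [[[gripper, x, y, z, twist], ...]]. A call has 1 to 5 rows; each row is the pose to reach, as a shift and turn from the pose commanded when the call began; what a row does not reach only later rows make up. A row lasts 1/12 s, in which the tool goes at most 41.7 mm and 7.16 degrees, less where a joint would pass 70% of its speed; a pose out of reach is approached as far as the arm can. A call with a gripper value outside its range is refused whole. The fingers move at their own pace and stop on an object; the grip force is fixed at half the most. Time passes only in rows, so rows that repeat a pose let the fingers close. It gives the time, the measured TCP pose, the force and the opening at its end, in the units of the state.
- sense(): the state, without advancing time (a new reading comes with each control period).
- capture(name): name is "side" or "top"; returns the picture (420x560x3 uint8, blue, green, red); there is no depth.
- get_calibration(name): a dict with "camera_matrix" (3x3 intrinsics, pixels), "T" (4x4, takes a point from camera to world coordinates). Camera axes: x right, y up, looking along -z (the intrinsics and any distortion apply to the point x, -y, -z); pixel columns grow to the right and rows downward; lengths in m; the calibration is good to about 2 mm. A picture is of the moment at which its call begins. get_calibration takes no time and is no camera call.
- finish_job(): hands the job in, once; it reports no verdict.
The state is a dict: "time_s": time; "joints": joint angles; "joint_velocities": joint speeds; "effort": joint torques, N m; "tcp_pos": TCP position; "ee_rot": TCP orientation; "wrist_force": force on the tool from outside, world axes, zero at the start; "moment": the same for the moment, N m; "gripper_width": opening from 0.0 (shut) to 1.0 (fully open).
Only numpy, scipy, OpenCV 4.12 (cv2) and the standard library are available. Lean on these libraries where they do the work, as an engineer would, in place of code of your own. Each camera call takes 0.05 s, during which the arm holds its last target. There are 200 camera calls.

## Working session

There is one attempt and no reset: what is moved stays moved. The work goes in short steps, Python scripts to look and compute and a tool call to move; the robot and the scene stay as the last step left them, time stands still between calls to the robot, and variables do not carry over. Pictures are saved under pics/ and viewed, on a budget of 10 in all, crops included, one or two more only if the job needs it, and the job is handed in when it is done.

Besides the shell and the picture viewer there is one more tool, called after "Emit:" as name(argument=value, ...) on one line, values as JSON. play_rows: Moves the arm, as the interface text tells. Its arguments: {"type":"object","properties":{"targets":{"type":"array","items":{"type":"array","items":{"type":"array","items":{"type":"number"}}}}},"required":["targets"]}

```bash
mkdir -p pics
python3 - <<'E'
from station import *
import cv2,numpy as np
for n in("top","side"):
    cv2.imwrite(f"pics/{n}0.png",capture(n)); c=get_calibration(n); print(n,{k:np.round(v,4).tolist() if not isinstance(v,str) else v for k,v in c.items()})
s=sense();print(s)
E
```

```text
top {'camera_matrix': [[495.8333, 0.0, 281.1762], [0.0, 495.8333, 214.8243], [0.0, 0.0, 1.0]], 'T': [[0.0283, 0.9867, -0.1604, 0.3749], [-0.9995, 0.0307, 0.0123, -0.0728], [0.017, 0.1599, 0.987, 1.2297], [0.0, 0.0, 0.0, 1.0]]}
side {'camera_matrix': [[383.4097, 0.0, 282.7919], [0.0, 383.4097, 206.4011], [0.0, 0.0, 1.0]], 'T': [[-0.9934, 0.0482, -0.1041, 0.423], [-0.1128, -0.5762, 0.8095, 0.7956], [-0.0209, 0.8159, 0.5778, 0.6603], [0.0, 0.0, 0.0, 1.0]]}
{'time_s': 0.1, 'joints': array([-5.46820393e+01,  2.20870558e+01,  3.88196469e-01, -2.41707173e-02,
       -6.84143698e+01, -1.48168953e+01]), 'joint_velocities': array([-0.01553397, -0.05336852,  0.27609658,  0.08783029, -0.01568058,
        0.086878  ]), 'effort': array([-1.80108409e-04, -3.91689384e+01,  1.87933946e+01,  4.23189148e+00,
        1.34513166e-02, -7.47945160e-05]), 'tcp_pos': array([ 0.21872442, -0.58493024,  0.2385686 ]), 'ee_rot': array([[-9.36720104e-01, -3.50078236e-01, -8.22384265e-04],
       [-3.50079179e-01,  9.36718306e-01,  1.83926333e-03],
       [ 1.26456333e-04,  2.01077455e-03, -9.99997970e-01]]), 'wrist_force': array([-0.48964868,  0.13952293, -0.93714693]), 'moment': array([ 0.04673203,  0.02162285, -0.0134398 ]), 'gripper_width': 1.0008805401364829}
```

View pics/top0.png

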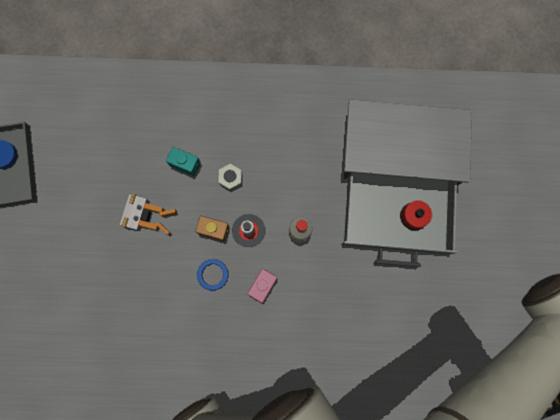

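View pics/side0.png

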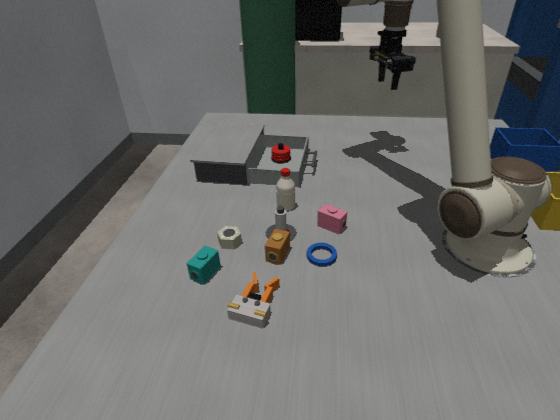

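Top view: collar at about (148,214) with its mouth to the right, valve (212,228), rod (248,230), bottle (300,230), wiper (213,275), nut (230,177), drawer (400,215). I'll enlarge it to measure.

```bash
cat > h.py <<'E'
import cv2,numpy as np
from station import *
def ray(n,px,z):
    c=get_calibration(n);K=np.array(c["camera_matrix"]);T=np.array(c["T"])
    d=np.linalg.inv(K)@[px[0],px[1],1]; d=T[:3,:3]@(d*[1,-1,-1]); o=T[:3,3]
    return (o+d*(z-o[2])/d[2])[:2]
def proj(n,p):
    c=get_calibration(n);K=np.array(c["camera_matrix"]);T=np.array(c["T"])
    q=T[:3,:3].T@(np.array(p)-T[:3,3]); q=K@(q*[1,-1,-1]); return q[:2]/q[2]
E
python3 - <<'E'
import cv2
a=cv2.imread("pics/top0.png")
cv2.imwrite("pics/z1.png",cv2.resize(a[150:300,112:312],None,fx=4,fy=4,interpolation=cv2.INTER_CUBIC))
cv2.imwrite("pics/z2.png",cv2.resize(a[90:275,330:490],None,fx=3,fy=3,interpolation=cv2.INTER_CUBIC))
E
```

```text
(no output)
```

View pics/z1.png

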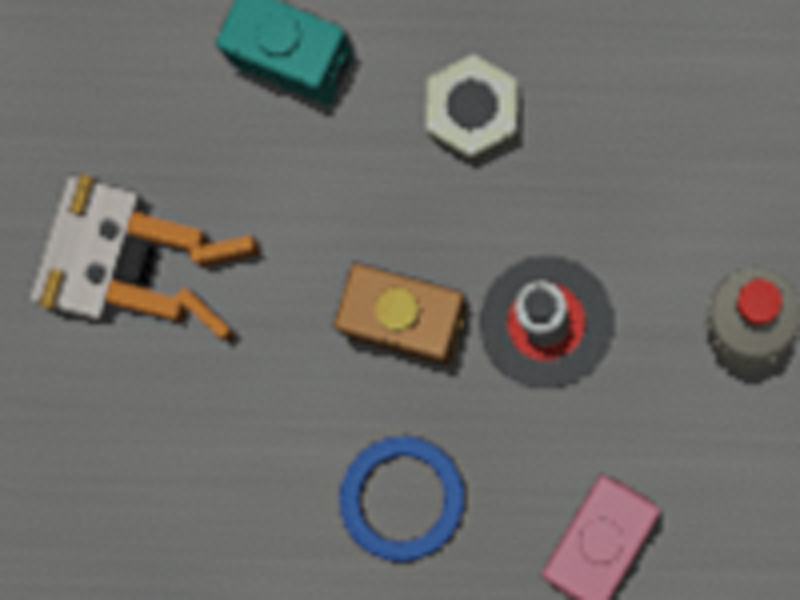

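View pics/z2.png

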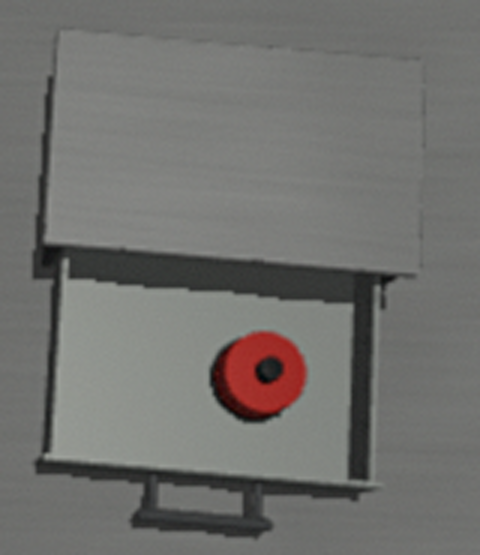

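Run:
```python
from h import *
f=lambda L,s,o:[((x+.5)/s-.5+o[0],(y+.5)/s-.5+o[1]) for x,y in L]
A=lambda L,z,s=4,o=(112,150):np.array([ray("top",p,z) for p in f(L,s,o)])
def box(n,P):
    e=np.diff(np.vstack([P,P[:1]]),axis=0); print(n,"c",P.mean(0).round(4),"edges mm",(1e3*np.linalg.norm(e,axis=1)).round(1),"ang",np.degrees(np.arctan2(e[:,1],e[:,0])).round(1))
box("valve",A([(355,264),(467,292),(447,360),(335,328)],.054)); print(A([(397,309)],.06))
box("hub",A([(73,176),(138,193),(100,320),(35,300)],.03))
print("rod stub",A([(543,306)],.085),"foot disc",A([(548,322)],0))
print("flare ends",A([(256,246),(234,336)],.03))
print("wiper",A([(403,499)],.014),"nut",A([(472,105)],.032),"lube",A([(760,301)],.125))
D=lambda L,z:A(L,z,3,(330,90))
box("ledge",D([(60,30),(423,60),(415,275),(47,243)],.085))
box("floor",D([(70,278),(356,304),(345,476),(50,455)],.004))
print("seals",D([(269,370)],.057),"wall top L",D([(65,260),(46,462)],.055),"R",D([(378,280),(372,484)],.055))
print("front ends",D([(40,463),(380,487)],.06))
# HSV check of valve/rod-disc in side view
for n,p in(("valve",[*A([(397,309)],.06)[0],.06]),("stub",[*A([(543,306)],.085)[0],.085])): print(n,"side px",proj("side",p).round(1))
```

```text
valve c [0.5305 0.0771] edges mm [69.3 42.4 69.6 40.1] ang [-102.4  166.3   75.8  -14.1]
[[0.53078032 0.07875318]]
hub c [0.5672 0.2735] edges mm [41.5 81.  41.7 79.3] ang [-103.   167.7   74.7  -12.4]
rod stub [[ 0.5318081  -0.00912422]] foot disc [[ 0.53348021 -0.00790768]]
flare ends [[0.57096267 0.17058455]
 [0.51523813 0.18043229]]
wiper [[0.42063024 0.07514006]] nut [[0.66313141 0.04260239]] lube [[ 0.53290905 -0.1332004 ]]
ledge c [ 0.7532 -0.3883] edges mm [296.3 179.9 293.2 178.5] ang [-92.9 176.1  86.8  -3. ]
floor c [ 0.5815 -0.382 ] edges mm [243.1 146.9 245.8 151.8] ang [-93.5 174.9  87.6  -6. ]
seals [[ 0.58024342 -0.41998925]] wall top L [[ 0.66606904 -0.25561355]
 [ 0.50089177 -0.24141967]] R [[ 0.65765921 -0.51087179]
 [ 0.49114536 -0.50137311]]
front ends [[ 0.49941849 -0.2359539 ]
 [ 0.4884591  -0.50585437]]
valve side px [277.2 235.6]
stub side px [280.8 206.6]
```

Emit:
play_rows(targets=[[[0,0.017,0.036,0,0.06],[0,0.034,0.072,0,0.12],[0,0.051,0.108,0,0.18],[0,0.068,0.144,0,0.24],[0,0.085,0.18,0,0.3]]])

```text
time_s: 0.52
tcp_pos: [0.304, -0.4036, 0.239]
ee_rot: [[-0.79, -0.613, -0.001], [-0.613, 0.79, 0.001], [0.0, 0.001, -1.0]]
wrist_force: [1.7, 0.6, -0.5]
gripper_width: 0.998
```

Emit:
play_rows(targets=[[[0,0.017,0.036,0,0.06],[0,0.034,0.072,0,0.12],[0,0.051,0.108,0,0.18],[0,0.068,0.144,0,0.24],[0,0.085,0.18,0,0.3]]])

```text
time_s: 0.93
tcp_pos: [0.389, -0.2235, 0.2394]
ee_rot: [[-0.573, -0.82, -0.0], [-0.82, 0.573, 0.0], [-0.0, 0.0, -1.0]]
wrist_force: [0.2, -0.2, 0.4]
gripper_width: 0.999
```

Emit:
play_rows(targets=[[[0,0.017,0.036,0,0.06],[0,0.034,0.072,0,0.12],[0,0.051,0.108,0,0.18],[0,0.068,0.144,0,0.24],[0,0.085,0.18,0,0.3]]])

```text
time_s: 1.35
tcp_pos: [0.474, -0.0434, 0.2395]
ee_rot: [[-0.305, -0.952, -0.0], [-0.952, 0.305, 0.0], [-0.0, 0.0, -1.0]]
wrist_force: [1.2, -0.5, 0.6]
gripper_width: 0.998
```

Emit:
play_rows(targets=[[[0,0.02,0.04,0,0.06],[0,0.04,0.08,0,0.077],[0,0.057,0.123,0,0.077],[0,0.057,0.123,0,0.077],[0,0.057,0.123,0,0.077]]])

```text
time_s: 1.77
tcp_pos: [0.5316, 0.0803, 0.2385]
ee_rot: [[-0.23, -0.973, -0.001], [-0.973, 0.23, -0.0], [0.001, 0.001, -1.0]]
wrist_force: [0.1, -0.3, -1.8]
gripper_width: 0.998
```

Emit:
play_rows(targets=[[[0,0,-0.002,-0.04,0],[0,0,-0.002,-0.08,0],[0,0,-0.002,-0.12,0],[0,0,-0.002,-0.15,0],[0,0,-0.002,-0.17,0]]])

```text
time_s: 2.18
tcp_pos: [0.5281, 0.0735, 0.0662]
ee_rot: [[-0.236, -0.972, -0.006], [-0.972, 0.236, -0.002], [0.003, 0.005, -1.0]]
wrist_force: [0.4, 0.9, 0.6]
gripper_width: 0.998
```

Emit:
play_rows(targets=[[[0,0,0,-0.015,0],[0,0,0,-0.033,0],[0,0,0,-0.033,0],[1,0,0,-0.033,0],[1,0,0,-0.033,0]]])

```text
time_s: 2.6
tcp_pos: [0.5313, 0.0752, 0.0375]
ee_rot: [[-0.234, -0.972, 0.001], [-0.972, 0.234, 0.0], [-0.001, -0.001, -1.0]]
wrist_force: [-0.6, 0.7, -0.2]
gripper_width: 0.921
```

Emit:
play_rows(targets=[[[1,0,0,0,0],[1,0,0,0,0],[1,0,0,0,0],[1,0,0,0,0],[1,0,0,0,0]]])

```text
time_s: 3.02
tcp_pos: [0.531, 0.0757, 0.037]
ee_rot: [[-0.234, -0.972, 0.001], [-0.972, 0.234, 0.0], [-0.0, -0.001, -1.0]]
wrist_force: [0.6, 0.2, 0.5]
gripper_width: 0.552
```

Emit:
play_rows(targets=[[[1,0,0,0,0],[1,0,0,0,0],[1,0,0,0,0],[1,0,0,0.01,0],[1,0,0,0.02,0]]])

```text
time_s: 3.43
tcp_pos: [0.5299, 0.0751, 0.0557]
ee_rot: [[-0.234, -0.972, -0.003], [-0.972, 0.234, -0.001], [0.002, 0.003, -1.0]]
wrist_force: [0.7, -0.1, -6.5]
gripper_width: 0.482
```

Emit:
play_rows(targets=[[[1,0,0,0.03,0],[1,0,0,0.06,0],[1,0,0,0.095,0],[1,0,0,0.13,0],[1,0,0,0.16,0]]])

```text
time_s: 3.85
tcp_pos: [0.5309, 0.0754, 0.2191]
ee_rot: [[-0.234, -0.972, 0.002], [-0.972, 0.234, 0.001], [-0.001, -0.001, -1.0]]
wrist_force: [1.8, 0.7, -6.2]
gripper_width: 0.48
```

Emit:
play_rows(targets=[[[1,0.002,-0.015,0,0.02],[1,0.005,-0.04,0,0.04],[1,0.009,-0.07,0,0.06],[1,0.013,-0.105,0,0.08],[1,0.017,-0.14,0,0.09]]])

```text
time_s: 4.27
tcp_pos: [0.5473, -0.0655, 0.2165]
ee_rot: [[-0.144, -0.99, -0.0], [-0.99, 0.144, 0.0], [-0.0, 0.001, -1.0]]
wrist_force: [0.9, 0.5, -6.2]
gripper_width: 0.478
```

Emit:
play_rows(targets=[[[1,0.004,-0.035,0,0.02],[1,0.008,-0.07,0,0.04],[1,0.012,-0.1,0,0.06],[1,0.016,-0.13,0,0.07],[1,0.02,-0.16,0,0.08]]])

```text
time_s: 4.68
tcp_pos: [0.5672, -0.226, 0.2161]
ee_rot: [[-0.066, -0.998, -0.001], [-0.998, 0.066, 0.001], [-0.001, 0.001, -1.0]]
wrist_force: [-0.0, 0.8, -5.5]
gripper_width: 0.481
```

Emit:
play_rows(targets=[[[1,0.003,-0.025,0,0],[1,0.006,-0.05,0,0],[1,0.009,-0.07,0,0],[1,0.01,-0.08,0,0],[1,0.01,-0.09,0,0]]])

```text
time_s: 5.1
tcp_pos: [0.5773, -0.3153, 0.2156]
ee_rot: [[-0.067, -0.998, -0.002], [-0.998, 0.067, 0.001], [-0.001, 0.002, -1.0]]
wrist_force: [-0.2, 0.7, -6.2]
gripper_width: 0.479
```

Run:
```python
from h import *
s=sense();print(s["tcp_pos"],s["ee_rot"][:,1],s["wrist_force"],s["gripper_width"],s["joints"])
cv2.imwrite("pics/t1.png",cv2.resize(capture("top")[90:290,320:480],None,fx=3,fy=3))
cv2.imwrite("pics/s1.png",capture("side"))
```

```text
[ 0.5773337  -0.31529463  0.21555125] [-0.99772702  0.06736619  0.00160659] [-0.23338876  0.71900523 -6.19862481] 0.47944638133209677 [-1.45994261e+01  2.62008180e+01  3.56633117e+00 -4.46137397e-02
 -6.74670241e+01  1.07537826e+01]
```

View pics/s1.png

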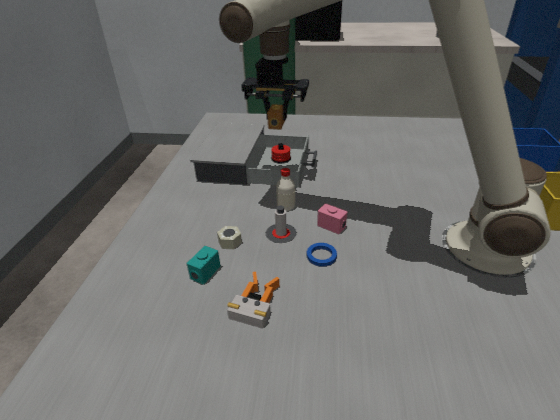

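Emit:
play_rows(targets=[[[1,0,0,-0.035,0],[1,0,0,-0.07,0],[1,0,0,-0.1,0],[1,0,0,-0.125,0],[1,0,0,-0.145,0]]])

```text
time_s: 5.62
tcp_pos: [0.5767, -0.3126, 0.0691]
ee_rot: [[-0.065, -0.998, -0.003], [-0.998, 0.065, 0.002], [-0.001, 0.003, -1.0]]
wrist_force: [-0.4, 0.6, -6.5]
gripper_width: 0.481
```

Emit:
play_rows(targets=[[[1,0,0,-0.01,0],[1,0,0,-0.018,0],[1,0,0,-0.024,0],[1,0,0,-0.027,0],[1,0,0,-0.027,0]]])

```text
time_s: 6.03
tcp_pos: [0.5783, -0.3143, 0.045]
ee_rot: [[-0.066, -0.998, 0.001], [-0.998, 0.066, -0.0], [0.0, -0.001, -1.0]]
wrist_force: [-0.3, 0.1, -6.0]
gripper_width: 0.48
```

Emit:
play_rows(targets=[[[1,0,0,-0.001,0],[1,0,0,-0.002,0],[1,0,0,-0.002,0],[1,0,0,-0.002,0],[1,0,0,-0.002,0]]])

```text
time_s: 6.45
tcp_pos: [0.5781, -0.3145, 0.0429]
ee_rot: [[-0.066, -0.998, 0.001], [-0.998, 0.066, -0.0], [0.0, -0.001, -1.0]]
wrist_force: [-0.3, -0.6, -6.4]
gripper_width: 0.479
```

Emit:
play_rows(targets=[[[1,0,0,-0.001,0],[1,0,0,-0.002,0],[1,0,0,-0.002,0],[1,0,0,-0.002,0],[1,0,0,-0.002,0]]])

```text
time_s: 6.87
tcp_pos: [0.578, -0.3145, 0.0408]
ee_rot: [[-0.066, -0.998, 0.0], [-0.998, 0.066, -0.0], [0.0, -0.0, -1.0]]
wrist_force: [-1.0, 0.4, -4.1]
gripper_width: 0.481
```

Emit:
play_rows(targets=[[[0,0,0,0,0],[0,0,0,0,0],[0,0,0,0,0],[0,0,0,0,0],[0,0,0,0,0]]])

```text
time_s: 7.28
tcp_pos: [0.5783, -0.3146, 0.0412]
ee_rot: [[-0.066, -0.998, 0.001], [-0.998, 0.066, -0.001], [0.0, -0.001, -1.0]]
wrist_force: [-0.8, -0.5, 0.1]
gripper_width: 0.778
```

Emit:
play_rows(targets=[[[0,0,0,0,0],[0,0,0,0,0],[0,0,0,0,0],[0,0,0,0,0],[0,0,0,0,0]]])

```text
time_s: 7.7
tcp_pos: [0.5779, -0.3144, 0.0405]
ee_rot: [[-0.066, -0.998, -0.0], [-0.998, 0.066, -0.0], [0.0, 0.0, -1.0]]
wrist_force: [0.0, 0.6, 0.1]
gripper_width: 0.993
```

Emit:
play_rows(targets=[[[0,0,0,0.015,0],[0,0,0,0.04,0],[0,0,0,0.075,0],[0,0,0,0.115,0],[0,0,0,0.15,0]]])

```text
time_s: 8.12
tcp_pos: [0.5779, -0.3145, 0.1928]
ee_rot: [[-0.066, -0.998, 0.0], [-0.998, 0.066, -0.001], [0.001, -0.001, -1.0]]
wrist_force: [-0.2, -0.6, 0.9]
gripper_width: 1.0
```

Emit:
play_rows(targets=[[[0,0,0,0.01,0],[0,0,0,0.02,0],[0,0,0,0.02,0],[0,0,0,0.02,0],[0,0,0,0.02,0]]])

```text
time_s: 8.53
tcp_pos: [0.577, -0.314, 0.2083]
ee_rot: [[-0.066, -0.998, -0.004], [-0.998, 0.066, 0.002], [-0.001, 0.004, -1.0]]
wrist_force: [0.4, 0.2, 0.5]
gripper_width: 1.001
```

Run:
```python
from h import *
s=sense();print(s["tcp_pos"],s["wrist_force"],s["gripper_width"])
cv2.imwrite("pics/s2.png",cv2.resize(capture("side")[110:340,170:370],None,fx=3,fy=2.6))
```

```text
[ 0.57696341 -0.31396457  0.20830474] [0.38579959 0.16687441 0.45525609] 1.0014785131457047
```

View pics/s2.png

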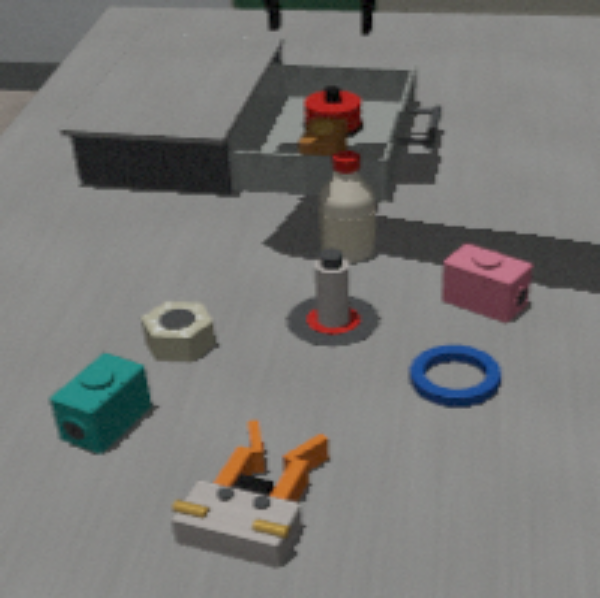

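The valve stands in the drawer; the bystanders have not moved. Next, behind the collar.

Emit:
play_rows(targets=[[[0.5,0,0.025,0,0],[0.5,0,0.06,0,-0.02],[0.5,0,0.1,0,-0.04],[0.5,0,0.14,0,-0.05],[0.5,0,0.18,0,-0.06]]])

```text
time_s: 9.0
tcp_pos: [0.577, -0.1329, 0.2088]
ee_rot: [[-0.127, -0.992, -0.003], [-0.992, 0.127, 0.0], [0.0, 0.003, -1.0]]
wrist_force: [0.9, 0.3, -0.3]
gripper_width: 0.711
```

Emit:
play_rows(targets=[[[0.5,0,0.04,0,-0.01],[0.5,0,0.08,0,-0.02],[0.5,0,0.12,0,-0.04],[0.5,0,0.16,0,-0.05],[0.5,0,0.2,0,-0.06]]])

```text
time_s: 9.42
tcp_pos: [0.577, 0.0674, 0.2091]
ee_rot: [[-0.185, -0.983, -0.003], [-0.983, 0.185, -0.001], [0.001, 0.002, -1.0]]
wrist_force: [1.3, -0.2, 0.8]
gripper_width: 0.508
```

Emit:
play_rows(targets=[[[0.5,0,0.04,0,-0.01],[0.5,0,0.08,0,-0.02],[0.5,0,0.12,0,-0.04],[0.5,0,0.16,0,-0.049],[0.5,0.001,0.19,0,-0.049]]])

```text
time_s: 9.83
tcp_pos: [0.578, 0.2584, 0.2088]
ee_rot: [[-0.231, -0.973, -0.002], [-0.973, 0.231, -0.001], [0.002, 0.002, -1.0]]
wrist_force: [0.9, -0.6, -0.2]
gripper_width: 0.498
```

Emit:
play_rows(targets=[[[0.5,0.001,0.03,0,0],[0.5,0.001,0.055,0,0],[0.5,0.001,0.064,0,0],[0.5,0.001,0.064,0,0],[0.5,0.001,0.064,0,0]]])

```text
time_s: 10.25
tcp_pos: [0.5794, 0.3191, 0.2091]
ee_rot: [[-0.232, -0.973, -0.002], [-0.973, 0.232, -0.002], [0.002, 0.002, -1.0]]
wrist_force: [-0.8, 0.0, 0.5]
gripper_width: 0.504
```

Emit:
play_rows(targets=[[[0.5,0,0.004,-0.025,0],[0.5,0,0.004,-0.05,0],[0.5,0,0.004,-0.075,0],[0.5,0,0.004,-0.1,0],[0.5,0,0.004,-0.12,0]]])

```text
time_s: 10.67
tcp_pos: [0.5793, 0.321, 0.0886]
ee_rot: [[-0.235, -0.972, -0.002], [-0.972, 0.235, -0.002], [0.002, 0.002, -1.0]]
wrist_force: [-0.1, -0.1, 0.0]
gripper_width: 0.498
```

Emit:
play_rows(targets=[[[0.5,0,0,-0.015,0],[0.5,0,0,-0.03,0],[0.5,0,0,-0.045,0],[0.5,0,0,-0.055,0],[0.5,0,0,-0.061,0]]])

```text
time_s: 11.08
tcp_pos: [0.5795, 0.3215, 0.0281]
ee_rot: [[-0.235, -0.972, -0.002], [-0.972, 0.235, -0.002], [0.002, 0.002, -1.0]]
wrist_force: [-0.1, -0.1, -0.6]
gripper_width: 0.501
```

Emit:
play_rows(targets=[[[0.5,0,0,0,0],[0.5,0,0,0,0],[0.5,0,0,0,0]]])

```text
time_s: 11.33
tcp_pos: [0.5806, 0.3238, 0.0306]
ee_rot: [[-0.233, -0.972, 0.002], [-0.972, 0.233, 0.001], [-0.001, -0.001, -1.0]]
wrist_force: [-0.2, 0.1, -0.4]
gripper_width: 0.5
```

Run:
```python
from h import *
s=sense();print(s["tcp_pos"],s["wrist_force"],s["gripper_width"])
a=capture("top"); cv2.imwrite("pics/t3.png",a[100:300,60:480])
cv2.imwrite("pics/t3z.png",np.hstack([cv2.resize(a[170:290,70:200],None,fx=3.2,fy=3.2,interpolation=cv2.INTER_CUBIC),cv2.resize(a[160:280,340:460],None,fx=3.2,fy=3.2,interpolation=cv2.INTER_CUBIC)]))
```

```text
[0.58057675 0.32375595 0.03064266] [-0.15719728  0.08825193 -0.35964984] 0.4997759284753451
```

View pics/t3z.png

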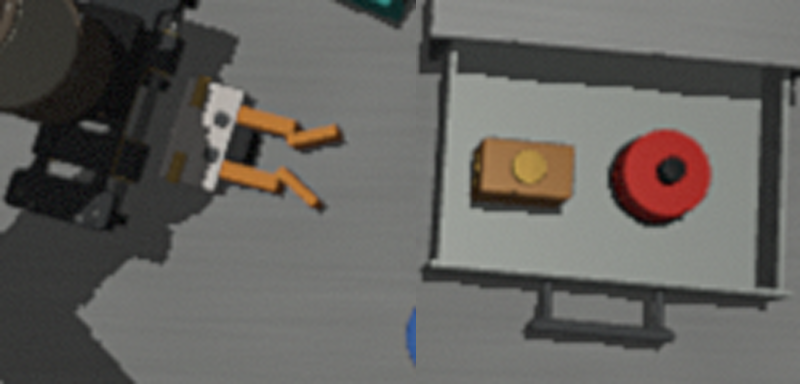

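Emit:
play_rows(targets=[[[0.5,-0.001,-0.005,-0.004,0],[0.5,-0.0025,-0.01,-0.004,0],[0.5,-0.0035,-0.014,-0.004,0],[0.5,-0.0045,-0.018,-0.004,0],[0.5,-0.0055,-0.022,-0.004,0]]])

```text
time_s: 11.8
tcp_pos: [0.5747, 0.3018, 0.0258]
ee_rot: [[-0.233, -0.973, 0.001], [-0.973, 0.233, 0.001], [-0.002, -0.001, -1.0]]
wrist_force: [0.4, 1.6, -1.0]
gripper_width: 0.5
```

Emit:
play_rows(targets=[[[0.5,-0.001,-0.005,0,0.005],[0.5,-0.002,-0.01,0,0.01],[0.5,-0.003,-0.016,0,0.02],[0.5,-0.004,-0.022,0,0.03],[0.5,-0.005,-0.028,0,0.04]]])

```text
time_s: 12.22
tcp_pos: [0.5693, 0.2731, 0.0256]
ee_rot: [[-0.193, -0.981, 0.0], [-0.981, 0.193, 0.0], [-0.0, -0.0, -1.0]]
wrist_force: [0.5, 2.2, -0.1]
gripper_width: 0.501
```

Emit:
play_rows(targets=[[[0.5,-0.001,-0.007,0,0.01],[0.5,-0.002,-0.014,0,0.02],[0.5,-0.0025,-0.02,0,0.03],[0.5,-0.0035,-0.027,0,0.04],[0.5,-0.0045,-0.034,0,0.05]]])

```text
time_s: 12.63
tcp_pos: [0.5649, 0.239, 0.0256]
ee_rot: [[-0.143, -0.99, 0.0], [-0.99, 0.143, 0.0], [-0.0, -0.0, -1.0]]
wrist_force: [-0.5, 2.4, -0.4]
gripper_width: 0.501
```

Emit:
play_rows(targets=[[[0.5,-0.001,-0.008,0,0.006],[0.5,-0.002,-0.016,0,0.012],[0.5,-0.003,-0.024,0,0.012],[0.5,-0.004,-0.032,0,0.012],[0.5,-0.005,-0.04,0,0.012]]])

```text
time_s: 13.05
tcp_pos: [0.5598, 0.1987, 0.0256]
ee_rot: [[-0.133, -0.991, 0.0], [-0.991, 0.133, -0.0], [-0.0, -0.0, -1.0]]
wrist_force: [-0.0, 3.1, -0.4]
gripper_width: 0.5
```

Emit:
play_rows(targets=[[[0.5,-0.001,-0.006,0,0],[0.5,-0.0015,-0.012,0,0],[0.5,-0.002,-0.016,0,0],[0.5,-0.003,-0.02,0,0],[0.5,-0.003,-0.02,0,0]]])

```text
time_s: 13.47
tcp_pos: [0.5565, 0.1786, 0.0255]
ee_rot: [[-0.133, -0.991, -0.001], [-0.991, 0.133, -0.001], [0.001, 0.001, -1.0]]
wrist_force: [0.1, 0.2, 0.5]
gripper_width: 0.496
```

Run:
```python
from h import *
s=sense();print(s["tcp_pos"],s["wrist_force"],s["ee_rot"][:,0])
a=capture("top"); cv2.imwrite("pics/t4.png",cv2.resize(a[170:290,150:290],None,fx=5,fy=5,interpolation=cv2.INTER_CUBIC))
```

```text
[0.55651679 0.17859393 0.02552716] [0.09716126 0.18784119 0.54491656] [-1.33081197e-01 -9.91104695e-01  9.37607422e-04]
```

View pics/t4.png

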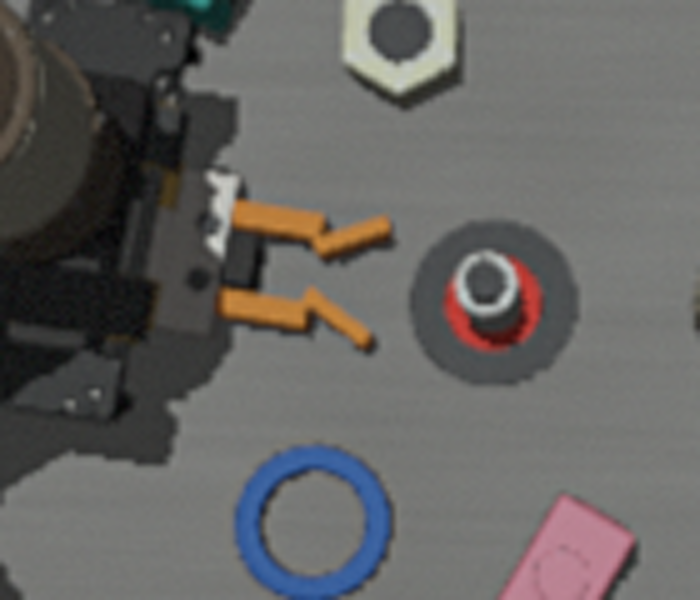

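Run:
```python
from h import *
P=lambda x,y,z:ray("top",((x+.5)/5-.5+150,(y+.5)/5-.5+170),z)
rod=P(495,302,0); fl=(P(390,224,.03)+P(371,344,.03))/2; lip=(P(322,253,.03)+P(311,292,.03))/2
L=P(233,215,.03);R=P(219,304,.03); hub=(L+R)/2
print("rod",rod,P(486,283,.085),"flare",fl,"lip",lip,"jaw roots",hub, P(315,524,.014))
ang=lambda v:np.degrees(np.arctan2(v[1],v[0]))
print("heading hub->flare",ang(fl-hub),"hub->lip",ang(lip-hub),"hub face",ang(R-L)-0,"flare->rod",ang(rod-fl),"tool",ang([-.133,-.991]))
h=np.array([-.133,-.991]);n=np.array([.991,-.133])
for k,p in(("flare",fl),("lip",lip),("hub",hub)): print(k,"along",(rod-p)@h,"lat",(rod-p)@n)
```

```text
rod [ 0.53379277 -0.00783312] [ 0.53159099 -0.00779476] flare [0.53716875 0.04665047] lip [0.54176219 0.07806166] jaw roots [0.54685644 0.12240376] [0.42058576 0.07459147]
heading hub->flare -97.2877031142563 hub->lip -96.5537113909085 hub face 174.36644899596075 flare->rod -93.54569864350401 tool -97.64386978788944
flare along 0.054442241154421964 lat 0.003900721673062929
lip along 0.08618165747751974 lat 0.0035263115857579108
hub along 0.13080221460969613 lat 0.004375402850212689
```

Emit:
play_rows(targets=[[[0.5,-0.0005,-0.005,0,0.006],[0.5,-0.001,-0.01,0,0.012],[0.5,-0.0015,-0.015,0,0.018],[0.5,-0.002,-0.02,0,0.025],[0.5,-0.0025,-0.025,0,0.025]]])

```text
time_s: 13.93
tcp_pos: [0.5543, 0.1541, 0.0255]
ee_rot: [[-0.107, -0.994, -0.0], [-0.994, 0.107, -0.0], [0.0, 0.0, -1.0]]
wrist_force: [0.2, 2.8, -0.7]
gripper_width: 0.505
```

Emit:
play_rows(targets=[[[0.5,-0.0005,-0.005,0,0],[0.5,-0.001,-0.01,0,0],[0.5,-0.0015,-0.015,0,0],[0.5,-0.002,-0.02,0,0],[0.5,-0.0025,-0.025,0,0]]])

```text
time_s: 14.35
tcp_pos: [0.5518, 0.129, 0.0255]
ee_rot: [[-0.108, -0.994, -0.0], [-0.994, 0.108, -0.0], [0.0, 0.0, -1.0]]
wrist_force: [0.4, 1.6, -0.7]
gripper_width: 0.498
```

Emit:
play_rows(targets=[[[0.5,-0.0005,-0.005,0,0],[0.5,-0.001,-0.01,0,0],[0.5,-0.0015,-0.015,0,0],[0.5,-0.002,-0.02,0,0],[0.5,-0.0025,-0.025,0,0]]])

```text
time_s: 14.77
tcp_pos: [0.5496, 0.1047, 0.0256]
ee_rot: [[-0.108, -0.994, 0.001], [-0.994, 0.108, 0.001], [-0.001, -0.001, -1.0]]
wrist_force: [-1.4, 6.8, -0.8]
gripper_width: 0.504
```

Emit:
play_rows(targets=[[[0.5,-0.0003,-0.003,0,0],[0.5,-0.0006,-0.006,0,0],[0.5,-0.001,-0.009,0,0],[0.5,-0.0013,-0.012,0,0],[0.5,-0.0016,-0.015,0,0]]])

```text
time_s: 15.18
tcp_pos: [0.548, 0.0901, 0.0257]
ee_rot: [[-0.108, -0.994, 0.001], [-0.994, 0.108, 0.001], [-0.001, -0.001, -1.0]]
wrist_force: [-1.0, 4.6, -0.6]
gripper_width: 0.501
```

Emit:
play_rows(targets=[[[0.5,-0.0002,-0.002,0,0],[0.5,-0.0004,-0.004,0,0],[0.5,-0.0006,-0.006,0,0],[0.5,-0.0008,-0.008,0,0],[0.5,-0.001,-0.01,0,0]]])

```text
time_s: 15.6
tcp_pos: [0.5465, 0.0791, 0.0254]
ee_rot: [[-0.108, -0.994, -0.001], [-0.994, 0.108, -0.0], [0.0, 0.001, -1.0]]
wrist_force: [-1.1, 2.4, 0.5]
gripper_width: 0.505
```

Emit:
play_rows(targets=[[[0.5,-0.0001,-0.001,0,0],[0.5,-0.0002,-0.002,0,0],[0.5,-0.0003,-0.003,0,0],[0.5,-0.0003,-0.003,0,0]]])

```text
time_s: 15.93
tcp_pos: [0.5466, 0.0779, 0.0256]
ee_rot: [[-0.109, -0.994, 0.001], [-0.994, 0.109, 0.002], [-0.002, -0.001, -1.0]]
wrist_force: [-3.1, 9.0, -0.6]
gripper_width: 0.501
```

Emit:
play_rows(targets=[[[0.5,-0.0001,-0.001,0,0],[0.5,-0.0002,-0.002,0,0],[0.5,-0.0002,-0.002,0,0]]])

```text
time_s: 16.18
tcp_pos: [0.5466, 0.0776, 0.0257]
ee_rot: [[-0.11, -0.994, 0.002], [-0.994, 0.11, 0.004], [-0.005, -0.002, -1.0]]
wrist_force: [-4.1, 15.3, -0.8]
gripper_width: 0.504
```

Emit:
play_rows(targets=[[[0.5,0.0005,0.006,0,0],[0.5,0.001,0.015,0,0],[0.5,0.002,0.03,0,0],[0.5,0.003,0.045,0,0],[0.5,0.003,0.05,0.02,0]]])

```text
time_s: 16.6
tcp_pos: [0.5476, 0.1257, 0.0426]
ee_rot: [[-0.107, -0.994, -0.006], [-0.994, 0.107, -0.003], [0.004, 0.006, -1.0]]
wrist_force: [-0.0, 0.6, -0.5]
gripper_width: 0.501
```

Emit:
play_rows(targets=[[[0.5,0,0.02,0.04,0],[0.5,0,0.05,0.08,0],[0.5,0,0.08,0.12,0],[0.5,0,0.11,0.15,0],[0.5,0,0.14,0.15,0]]])

```text
time_s: 17.02
tcp_pos: [0.5507, 0.2621, 0.1998]
ee_rot: [[-0.108, -0.994, 0.007], [-0.994, 0.108, 0.003], [-0.004, -0.007, -1.0]]
wrist_force: [1.4, 0.3, -0.1]
gripper_width: 0.502
```

Run:
```python
from h import *
s=sense();print(s["tcp_pos"],s["wrist_force"])
a=capture("top"); b=capture("side"); cv2.imwrite("pics/full5.png",a)
r=lambda i:cv2.resize(i,(400,400),interpolation=cv2.INTER_CUBIC)
cv2.imwrite("pics/t5.png",np.hstack([r(a[180:280,190:290]),r(b[170:290,220:340])]))
```

```text
[0.55071932 0.2620737  0.19983656] [ 1.42713597  0.27084146 -0.10720008]
```

View pics/t5.png

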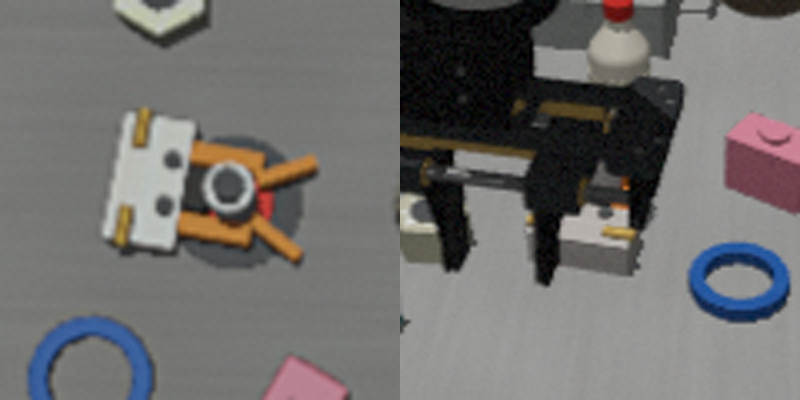

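Run:
```python
from h import *
P=lambda x,y,z:ray("top",((x+.5)/4-.5+190,(y+.5)/4-.5+180),z)
H=[P(*q,.03) for q in((127,112),(200,120),(178,252),(104,240))]
back=(H[0]+H[3])/2; front=(H[1]+H[2])/2; f1,f2=P(318,163,.03),P(301,254,.03); l1,l2=P(262,185,.03),P(255,222,.03)
fl=(f1+f2)/2; h=fl-(back+front)/2; h/=np.linalg.norm(h); n=np.array([-h[1],h[0]])
rod=np.mean([P(230,187,.085),[.5327,-.0085],P(230,185,.072)],axis=0)
print("rod",P(230,187,.085),"back",back,"front",front,"heading",np.degrees(np.arctan2(h[1],h[0])))
print("flare gap",np.linalg.norm(f1-f2),"lip gap",np.linalg.norm(l1-l2))
for k,p,x in(("back",back,-.075),("front",front,-.03),("flare",fl,.048)): print(k,"seat-rod along",(p-rod)@h-x,"lat",(p-rod)@n)
```

```text
rod [ 0.53120339 -0.00856625] back [0.5435477  0.06447416] front [0.53878489 0.0194765 ] heading -98.30885673447683
flare gap 0.056777971202982905 lip gap 0.023086268295432175
back seat-rod along 0.0014350834143330715 lat 0.0002296119027067304
front seat-rod along 0.001648692470605912 lat 0.0020193686128262846
flare seat-rod along -0.0015880230105949286 lat 0.001124490257766453
```

The collar seat is within about 2 mm of the rod axis. The flare gap is 56.8 mm by my outer-edge measure, against 56.6 mm before the push, so the jaws are shut.

Emit:
play_rows(targets=[[[0.5,0,0,0,0],[0.5,0,0,0,0],[0.5,0,0,0,0],[0.5,0,0,0,0],[0.5,0,0,0,0]]])

```text
time_s: 17.53
tcp_pos: [0.5492, 0.2593, 0.1934]
ee_rot: [[-0.109, -0.994, -0.001], [-0.994, 0.109, -0.001], [0.001, 0.001, -1.0]]
wrist_force: [-0.2, -0.7, 0.6]
gripper_width: 0.503
```

```bash
python3 -c "
from station import *
s=sense();print(s['time_s'],s['wrist_force'],s['tcp_pos']);print(finish_job())"
```

```text
17.5333 [-0.17093492 -0.69517502  0.5656346 ] [0.54917397 0.25932364 0.19336889]
the job is handed in; nothing more can be done
None
```

Both steps are done and the job was handed in at 17.5 s; no verdict came back.

- **Valve:** I lifted it over the bottle, stood it upright in the free +y half of the drawer and let go. The top picture after release shows it standing clear of the seals.
- **Collar:** I pushed it with two spread fingertips onto the rod. I pushed until the force rose to about 15 N with no further motion, then backed the arm away.

**Last checks:**
- **Seat:** the seat centre measures within about 2 mm of the rod axis, and the lips have passed the rod.
- **Jaws:** the flare gap is 56.8 mm, against 56.6 mm before the push, so the jaws look shut. That measure reads about 5 mm over the nominal 52 mm both times, because I took the outer edges. The lip gap read 23 mm against 16 mm nominal, which is coarse and blurred, so it is no independent proof.
- **Stop position:** the arm stopped about 3 mm earlier than I predicted from the tool position. I put this down to calibration and the unknown finger thickness.
- **Bystanders:** the wiper measured unmoved to within 1 mm just before the final push. I did not measure the nut, bottle and seals again; they look unmoved in the later pictures. At the end the arm was about 0.19 m up, touching nothing.

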